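# Close and pin a tube welding jig, and keep it pressed shut

## Robot

A 6-joint arm with a two-finger parallel gripper is mounted at the origin on the work surface. World frame = base frame: x ahead of the robot, y to its left, z up, the work surface at z = 0. Lengths are in m, angles in rad, forces in N, time in s.
With the tool pointing down it reaches from about 0.375 to 0.925 m from the base axis. Payload 5.7 kg.
Tool frame: the origin (TCP) lies at the centre of the arm's flange, where the gripper is bolted on; the fingertips stand 173 mm ahead of it and the grasp point (between the pads) lies 155 mm ahead of it; x points along the fingers, y is the direction in which the jaws open and shut, and the axes are right-handed (so a half turn about x gives the same grasp; the last joint's range is limited). The gripper opens to 85 mm and grips with 20 to 120 N. Pads are 22 mm wide; open, the fingers measure 114 mm over their backs; the gripper's body (76 mm by 85 mm) begins 54 mm behind the grasp point. The pads swing forward as they close: fully open they stand 13 mm farther back than shut.
Start: joints at [-1.286, 0.359, 1.51, -0, 1.272, -0.115], TCP at [0.234, -0.553, 0.405] pointing down, gripper open.
Joint ranges: [-2.97, 2.97], [-1.01, 2.36], [0.21, 2.38], [-0.96, 4.11], [0.2, 2.71], [-2.98, 2.98]. Speed limits (rad/s): [2.39, 2.39, 3.14, 3.14, 3.14, 3.14].

## Interface

Orientations are given as a unit quaternion [w, x, y, z].
In Python, from cell import r gives the robot as it stands. The module is installed in compiled form; this text tells all that it offers.
- The arm moves only by the shell command python3 -m jog 'ROWS' [OPENING]. ROWS is JSON, a list of rows, each a list of 4 numbers: the shift along the tool's x, y, z in m, then the turn about the tool's x in rad. In form: [[x, y, z, spin], ...]. A call has 1 to 10 rows; each row is the pose to reach, as a shift and turn from the pose commanded when the call began, along the tool's axes at that moment; what a row does not reach only later rows make up. A row lasts 1/10 s, in which the tool goes at most 50 mm and 8.59 degrees, less where a joint would pass 70% of its speed; a pose out of reach is approached as far as the arm can. A call with a gripper value outside its range is refused whole. OPENING is the finger opening in m, from 0 to 0.0854, set as the call begins (- or left out, the last holds). The fingers move at their own pace and stop on an object; the grip force is fixed at half the most. Time passes only in rows, so rows that repeat a pose let the fingers close. It gives the time, the measured TCP pose, the force and the opening at its end, in the units of the state.
- r.get_state(): the state, without advancing time (a new reading comes with each control period).
- r.camera(name): name is "scene" or "side" or "wrist"; returns a dict with "pixels" (384x512x3 uint8, blue, green, red), "depth" (384x512 float32, m along the optical axis (not along the pixel's ray), 0 where there is no reading), "mtx" (3x3 intrinsics, pixels), "k1" (the pictures are not rectified: a ray, as slopes to the right and down, at radius r is drawn at 1 + k1 r^2 times it, then the intrinsics apply), "rvec" (rotation vector, rad) and "tvec" (3), from world to camera coordinates, as OpenCV has them. Camera axes: x right, y down, z forward; pixel columns grow to the right and rows downward; lengths in m; the calibration is good to about 2 mm. A picture is of the moment at which its call begins.
- r.close_job(): hands the job in, once; it reports no verdict.
Trained networks look in the newest picture that a camera, given by its name, has taken for a name from the list of things; names that differ only in an ending like _2 or _b are one class to them, and where a whole thing is asked for, a point or a joint stands for the part that bears it (a point fixed in the world has none). Each returns a list of dicts, best first, with "score" (0 to 1); they miss things now and then, are a little off and sometimes report something else, mostly with a low value. They report only what shows in the picture. A call takes as long as a camera call. They do not tell look-alikes from the thing itself.
- r.boxes_of(camera, target): "extent" ([left, top, width, height] in pixels, round what is visible of it).
- r.trace(camera, target): "pixels" (384x512 bool, what is visible of it) and "extent" ([left, top, width, height] in pixels, round what is visible of it).
- r.landmark_of(camera, target): "location" ([column, row] in pixels: a listed point, or the origin of a listed thing).
The state is a dict: "clock": time; "qpos": joint angles; "joint_velocities": joint speeds; "joint_efforts": joint torques, N m; "eef_pos": TCP position; "ee_rot": TCP orientation; "wrist_force": force on the tool from outside, world axes, zero at the start; "wrist_torque": the same for the moment, N m; "finger_gap": finger opening in m.
Only numpy, scipy, OpenCV 4.12 (cv2) and the standard library are available. Lean on these libraries where they do the work, as an engineer would, in place of code of your own. Each camera call takes 0.05 s, during which the arm holds its last target. There are 200 camera calls.

## Task

The tube is already lying in the clamshell welding jig: fold the jig's hinged lid down over it, take the pin with the straight cylindrical knob from the rack and push it knob up through the lid's hole into the hole of the jig's base. A spring under the lid keeps lifting it ajar, so push the pin all the way in until its collar sits on the lid and the lid is fully shut, and finish like that, still holding the pin and pressing the jig shut. Leave the ball-headed pin, the hammer, the brush and the angle iron where they are.

Things in the scene. Friction and masses are not known exactly. Their poses are not given: they have to be found in the camera images.
- jig: grey jig base bolted to the table, foot 200 x 110 mm, blocks 156 x 80 mm and 50 mm high; origin under its centre, z up, x from the hinge side to the pin-hole side, y along the hinge. A steel tube (34 mm thick, 150 mm long, along y) lies in its groove at x -20 mm, axis 55 mm up. A brass spring plunger stands 9 mm out of its top face, 30 mm from the hole towards the hinge
- jig_hole (a point): centre of the mouth of the vertical pin hole in the base's top face, 50 mm above the table and 55 mm to the +x side of the jig's origin; 12.5 mm wide, chamfered, 42 mm deep; axes as the jig's
- jig_hinge (a point): middle of the hinge axis, 55 mm above the table, 70 mm to the -x side of the jig's origin; axes as the jig's
- lid (a joint): opening angle of the lid about the hinge: 0 fully shut (level on the base), growing as its free end rises, at most 1.6 (just past upright). The hinge is stiff (0.3 N m): the lid stays where it is left, except that near shut the spring plunger lifts it: let go, it rests ajar at 0.05 to 0.11; some 10 to 15 N down at the hole shuts it, to a hard stop
- lid_hole (a point): centre of the mouth of the hole (13 mm, chamfered) in the lid's outer face (upper when shut), 125 mm from the hinge axis. Aluminium lid, 0.3 kg, 80 mm wide, 148 mm long from the hinge: from 77 mm on a flat 10 mm plate whose mid-plane meets the hinge axis; from 23 to 77 mm a box-like hump 22 mm higher. z: outward normal of the face; x: away from the hinge
- pin_grip (a point): middle of the knob of the pin to use: steel, about 0.12 kg. The knob is a straight cylinder 20 mm wide and 44 mm high (22 mm above and below this point); under it a round collar 30 mm wide and 6 mm thick; under that a shank 10 mm thick and 46 mm long whose last 10 mm taper to a 5 mm nose. z points up along the pin. It stands loose, upright in the rack, its collar on the rack's top
- pin_tip (a point): the end of that pin's nose, 74 mm below pin_grip along the pin and 46 mm below the underside of the collar; z points up along the pin
- rack: grey painted pin rack, fixed, a block 130 x 50 x 55 mm high, origin under its centre, long along x, two upright 13 mm holes 35 mm either side of the centre; one holds the pin, the other the ball-headed pin
- ballpin_center (a point): centre of the 32 mm ball head of the other pin (same shank and collar), belonging to another jig; leave it
- hammer_mid (a point): the hammer, about 0.3 m long with a wooden handle, lying on the table beyond the jig; leave it
- brush_mid (a point): the brush, wooden handle, lying on the table to the left of the jig; leave it
- angle_mid (a point): a piece of steel angle 120 x 50 x 56 mm lying on the table, leave it
There are look-alikes about, which are no part of the job. What is shaped like the part that bears pin_grip but pink, turquoise or yellow is not meant.

How it is judged:
On the way, in this order (a step that is already met when the one before it is completed fails the run):
1. the lid is folded down to ajar or less (value of joint lid below 0.14 rad), for 0.1 s.
2. the pin's shank is through the lid and in the base's hole (value of joint lid below 0.14 rad and z of pin_tip in the frame of jig_hole below -0.012 m and horizontal distance between pin_tip and jig_hole below 0.006 m), for 0.1 s.
At the end, for the whole second after the job is handed in: The lid is shut to within 0.03 rad against its spring, the pin's tip is at least 29 mm down the base's hole, within 6 mm of its axis and the pin within 0.15 rad of upright, and the gripper is still holding it (more than 2 N of contact between fingers and pin), through the last second (value of joint lid below 0.03 rad and z of pin_tip in the frame of jig_hole below -0.029 m and horizontal distance between pin_tip and jig_hole below 0.006 m and angle between the z axis of pin_tip and the z axis of jig, either way round below 0.15 rad and contact force between the fingers and pin above 2 N); the arm keeps its last pose, push and grip.
It fails at once if a bystander was moved more than 40 mm (distance of any of ballpin_center, hammer_mid, brush_mid, angle_mid from where it was at the start of the episode above 0.04 m).
It also fails if it takes over 59 s, if anything falls off the work surface, if the arm or the gripper's body presses on something with over 40 N, if the wrist force passes 120 N, or if a joint passes its speed limit or range.

## Working session

There is one attempt and no reset: what is moved stays moved. The work goes in short steps, Python scripts to look and compute and a shell command to move; the robot and the scene stay as the last step left them, time stands still between calls to the robot, and variables do not carry over. Pictures are saved under pics/ and viewed, about 8 in all and at most 12, crops included, and the job is handed in when it is done.

```bash
mkdir -p pics
cat > h.py <<'E'
import numpy as np,cv2,sys
from cell import r
def cam(n): 
    c=r.camera(n); c['R']=cv2.Rodrigues(np.array(c['rvec'],float))[0]; c['t']=np.array(c['tvec'],float).ravel(); return c
def ray(c,uv):
    K=np.array(c['mtx']);p=np.array([(uv[0]-K[0,2])/K[0,0],(uv[1]-K[1,2])/K[1,1]])
    s=p.copy()
    for _ in range(20): s=p/(1+c['k1']*(s@s))
    return np.array([s[0],s[1],1.])
def world(c,uv,d=None):
    if d is None:
        u,v=int(round(uv[0])),int(round(uv[1])); w=c['depth'][max(v-1,0):v+2,max(u-1,0):u+2]; w=w[w>0]; d=np.median(w) if w.size else np.nan
    return c['R'].T@(ray(c,uv)*d-c['t'])
def onz(c,uv,z):
    o=-c['R'].T@c['t']; d=c['R'].T@ray(c,uv); return o+d*(z-o[2])/d[2]
def proj(c,P):
    q=c['R']@np.array(P)+c['t']; s=q[:2]/q[2]; s=s*(1+c['k1']*(s@s)); K=np.array(c['mtx']); return np.array([K[0,0]*s[0]+K[0,2],K[1,1]*s[1]+K[1,2]])
def Rt(): 
    from scipy.spatial.transform import Rotation as Ro
    w,x,y,z=r.get_state()['ee_rot']; return Ro.from_quat([x,y,z,w]).as_matrix()
np.set_printoptions(precision=4,suppress=True)
E
python3 - <<'E'
from h import *
s=r.get_state();print(s['clock'],s['eef_pos'],s['ee_rot'],s['wrist_force'],s['finger_gap']);print(Rt())
ims=[]
for n in ['scene','side']:
    c=cam(n);cv2.imwrite(f'pics/{n}0.png',c['pixels']);print(n,-c['R'].T@c['t'])
    for t in ['jig','jig_hole','jig_hinge','lid_hole','pin_grip','pin_tip','rack','ballpin_center','hammer_mid','brush_mid','angle_mid']:
        for d in r.landmark_of(n,t)[:4]:
            print(t,round(d['score'],2),np.array(d['location']),world(c,d['location']))
E
```

```text
0.0 [ 0.2334 -0.5523  0.4038] [-0.1398 -0.693  -0.1411  0.6931] [-0.2748  0.151  -0.2444] 0.0852848528112091
[[-0.0005  0.3892 -0.9211]
 [ 0.0018 -0.9211 -0.3892]
 [-1.     -0.0019 -0.0002]]
scene [ 1.2521 -0.4409  0.5665]
jig 0.79 [278.6 213. ] [0.6495 0.0749 0.0298]
jig 0.58 [337.9 239.1] [0.7925 0.1256 0.0156]
jig_hole 0.62 [259.1 202.3] [0.6051 0.0511 0.0469]
jig_hinge 0.7 [295.2 182.4] [0.6022 0.1683 0.0587]
lid_hole 0.93 [294.9 141.8] [0.6079 0.1561 0.1755]
pin_grip 0.93 [ 74.6 254.3] [ 0.5705 -0.3566  0.0755]
pin_grip 0.85 [ 73.7 235.1] [ 0.5033 -0.3396  0.0722]
pin_grip 0.74 [341.7 163.9] [0.5489 0.4032 0.0149]
pin_grip 0.58 [129.3 230.1] [ 0.576  -0.2513  0.0863]
pin_tip 0.85 [164.7 239.2] [ 0.5376 -0.1678  0.0001]
pin_tip 0.58 [ 85.3 283.5] [ 0.5692 -0.3536 -0.0009]
rack 0.62 [124.9 257.1] [ 0.5817 -0.2725  0.0319]
ballpin_center 0.76 [109.8 218.3] [ 0.5127 -0.2672  0.0871]
ballpin_center 0.69 [128.6 227.9] [ 0.5757 -0.2517  0.0917]
hammer_mid 0.67 [338.  235.1] [0.7883 0.1296 0.0222]
brush_mid 0.95 [342.1 163.5] [0.5491 0.4045 0.0159]
brush_mid 0.44 [259.6 201.1] [0.6043 0
[... 777 characters left out ...]
]
pin_tip 0.44 [260.8 161. ] [ 0.5105 -0.1778 -0.0012]
pin_tip 0.43 [238.5 152.9] [ 0.5754 -0.2203  0.0269]
rack 0.96 [245.7 151.2] [ 0.544  -0.23    0.0177]
rack 0.65 [274.3 220.9] [0.6269 0.1488 0.0501]
rack 0.35 [239.6 151.5] [ 0.5702 -0.2225  0.0297]
ballpin_center 0.39 [252.1 125.7] [ 0.505  -0.2563  0.0965]
ballpin_center 0.35 [353.2 286.4] [0.539  0.4094 0.0144]
ballpin_center 0.28 [246.3 150.2] [ 0.5416 -0.2297  0.0214]
hammer_mid 0.59 [222.1 244.7] [0.7839 0.1434 0.0238]
brush_mid 0.8 [350.6 290.4] [0.5539 0.4185 0.0184]
brush_mid 0.62 [190.8 167.3] [ 0.7527 -0.2037  0.0371]
angle_mid 0.67 [194.6 168.5] [ 0.7417 -0.1998  0.031 ]
angle_mid 0.32 [238.6 152. ] [ 0.5742 -0.222   0.0292]
```

View pics/scene0.png

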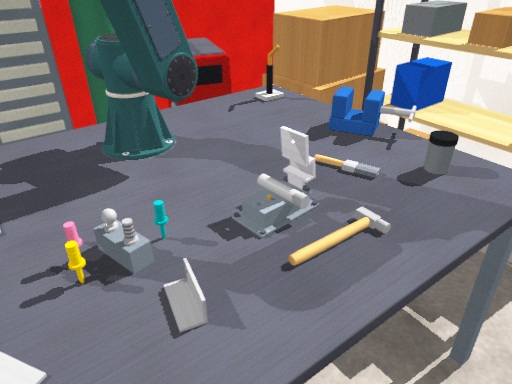

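Run:
```python
import cv2
a=cv2.imread('pics/scene0.png')[195:310,40:200];b=cv2.imread('pics/side0.png')[95:180,205:285]
a=cv2.resize(a,(0,0),fx=3,fy=3,interpolation=2);b=cv2.resize(b,(320,345),interpolation=2)
cv2.imwrite('pics/c0.png',cv2.hconcat([a,b]))
```

```text
(no output)
```

View pics/c0.png

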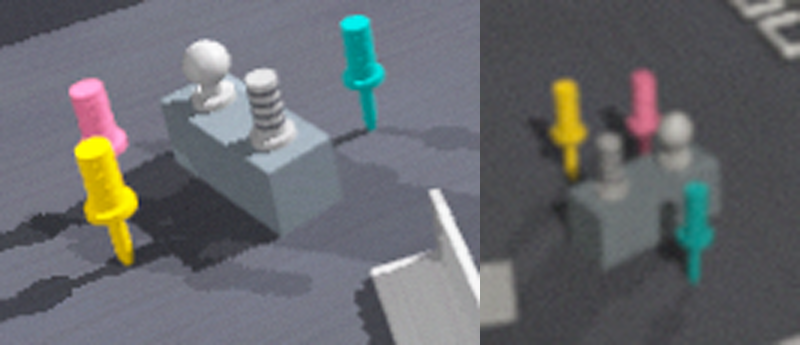

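View pics/side0.png

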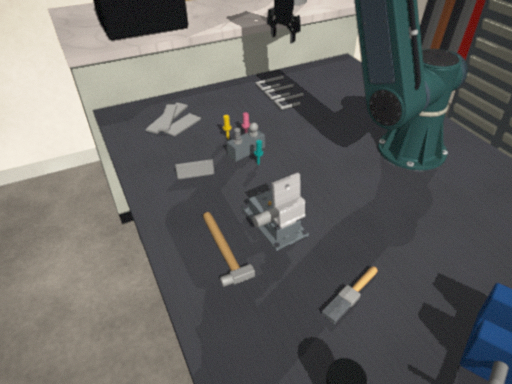

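Scene view: the rack is at about (125,247). It holds the ball-headed pin at (110,217) and the grey straight-knob pin at (128,230). The look-alikes stand outside the rack: pink (72,235), yellow (75,255) and turquoise (160,215). The enlarged crop shows the grey cylinder in the rack's right hole is the one meant. The jig is at (275,205) with its lid upright at (296,155). Next I fit the jig's yaw and the lid angle.

Run:
```python
from h import *
def cloud(c,m):
    v,u=np.nonzero(m&(c['depth']>0)); return np.array([world(c,(a,b),c['depth'][b,a]) for a,b in zip(u,v)])
for n in ['scene','side']:
    c=cam(n)
    for t in ['lid','jig']:
        L=r.trace(n,t)
        if not L: print(n,t,'none');continue
        P=cloud(c,L[0]['pixels']);print(n,t,L[0]['score'],L[0]['extent'],len(P))
        if t=='lid':
            Q=P[P[:,2]>0.135]
            for _ in range(5):
                m=Q.mean(0);nn=np.linalg.svd(Q-m)[2][2];e=abs((Q-m)@nn);Q=Q[e<max(2*np.median(e),.001)]
            print(' plate c',m,'n',nn,'min',P.min(0),'max',np.percentile(P,99,0))
            # edges
        else:
            Q=P[abs(P[:,2]-.05)<.005]; print(' top pts',len(Q),cv2.minAreaRect((Q[:,:2]*1000).astype(np.float32)))
            F=P[(P[:,2]>0.003)&(P[:,2]<.06)];print(' all',cv2.minAreaRect((F[:,:2]*1000).astype(np.float32)))
    # tube / dense points region near jig
    m=np.zeros((384,512),bool);u0,v0=map(int,proj(c,[.605,.1,.03]));m[v0-45:v0+45,u0-60:u0+60]=1
    P=cloud(c,m);np.save(f'{n}.npy',P)
    T=P[(P[:,2]>.064)&(P[:,2]<.074)]; print(' tube band',len(T),cv2.minAreaRect((T[:,:2]*1000).astype(np.float32)))
    F=P[(P[:,2]>.006)&(P[:,2]<.06)];F=F[np.linalg.norm(F[:,:2]-[.605,.1],axis=1)<.14]; print(' jig band',len(F),cv2.minAreaRect((F[:,:2]*1000).astype(np.float32)))
```

```text
scene lid 0.66 [231.4, 126.0, 89.8, 113.7] 4440
 plate c [0.6034 0.1559 0.1672] n [-0.0897  0.9911  0.0983] min [ 0.2387 -0.0008 -0.0027] max [0.6801 0.1987 0.2009]
scene jig 0.64 [234.2, 125.9, 83.9, 112.7] 4476
 top pts 893 ((610.7529907226562, 97.89496612548828), (150.08262634277344, 151.90960693359375), 10.464437484741211)
 all ((608.54931640625, 102.92044830322266), (149.61996459960938, 201.28717041015625), 3.811180353164673)
 tube band 427 ((605.1328125, 140.97344970703125), (150.8430633544922, 65.83333587646484), 4.247572898864746)
 jig band 2331 ((607.4351806640625, 102.60858917236328), (153.40956115722656, 199.50502014160156), 6.199245929718018)
side lid 0.77 [270.1, 173.2, 34.8, 55.2] 1356
 plate c [0.5992 0.1649 0.1695] n [-0.0916  0.9887  0.119 ] min [ 0.4594 -0.0649 -0.0043] max [0.6396 0.1994 0.2029]
side jig 0.56 [243.5, 171.3, 63.6, 78.1] 2895
 top pts 446 ((623.0140991210938, 105.37496948242188), (114.22334289550781, 159.83544921875), 4.484086513519287)
 all ((619.2982177734375, 109.8018798828125), (127.60752868652344, 202.6029815673828), 11.586507797241211)
 tube band 167 ((644.1728515625, 129.13536071777344), (67.3242416381836, 29.392093658447266), 8.223662376403809)
 jig band 1311 ((620.5241088867188, 107.79241180419922), (124.55467224121094, 205.00302124023438), 9.83668041229248)
```

```bash
python3 -m jog '[[-0.03,-0.04,-0.04,0],[-0.03,-0.07,-0.08,0],[-0.03,-0.10,-0.11,0],[-0.03,-0.13,-0.15,0],[-0.03,-0.16,-0.18,0],[-0.03,-0.19,-0.21,0],[-0.03,-0.22,-0.25,0],[-0.03,-0.25,-0.28,0],[-0.03,-0.287,-0.318,0],[-0.03,-0.287,-0.318,0]]' 0; python3 -m jog '[[0,-0.286,-0.317,0],[0,-0.286,-0.317,0],[0,-0.286,-0.317,0],[0,-0.286,-0.317,0],[0,-0.286,-0.317,0],[0,-0.286,-0.317,0],[0,-0.286,-0.317,0],[0,-0.286,-0.317,0],[0,-0.286,-0.317,0],[0,-0.286,-0.317,0]]'
python3 - <<'E'
from h import *
s=r.get_state();print(s['clock'],s['eef_pos'],s['wrist_force'],s['qpos']);print(Rt())
w=cam('wrist');c=cam('side');cv2.imwrite('pics/w1.png',cv2.hconcat([w['pixels'],c['pixels'][140:300,200:360].repeat(2,0).repeat(2,1)[:384//1,:288] if 0 else cv2.resize(c['pixels'][130:274,220:328],(288,384))]))
print(w['tvec'], -w['R'].T@w['t'])
for t in ['lid_hole','jig_hole','jig_hinge']:
    for d in r.landmark_of('wrist',t)[:3]: print(t,d['score'],d['location'],world(w,d['location']))
E
```

```text
clock: 2.5
eef_pos: [0.4158, -0.1599, 0.4348]
ee_rot: [0.142, 0.693, 0.143, -0.692]
wrist_force: [0.2, -0.3, -0.2]
finger_gap: -0.0
clock: 3.5
eef_pos: [0.597, 0.2249, 0.4342]
ee_rot: [0.141, 0.693, 0.142, -0.692]
wrist_force: [-0.2, -0.7, 0.7]
finger_gap: 0.0002
3.5 [0.597  0.2249 0.4342] [-0.225  -0.6811  0.669 ] [0.2518 0.3899 1.3861 0.0009 1.3643 1.4196]
[[ 0.001   0.392  -0.92  ]
 [ 0.0012 -0.92   -0.3919]
 [-1.     -0.0007 -0.0014]]
[-0.0279  0.57    0.5807] [0.6608 0.2518 0.4035]
lid_hole 0.69 [327.2, 220.6] [0.5986 0.1565 0.174 ]
jig_hole 0.64 [378.0, 210.0] [0.6064 0.0419 0.0428]
jig_hinge 0.87 [296.6, 180.3] [0.6155 0.1899 0.1344]
```

View pics/w1.png

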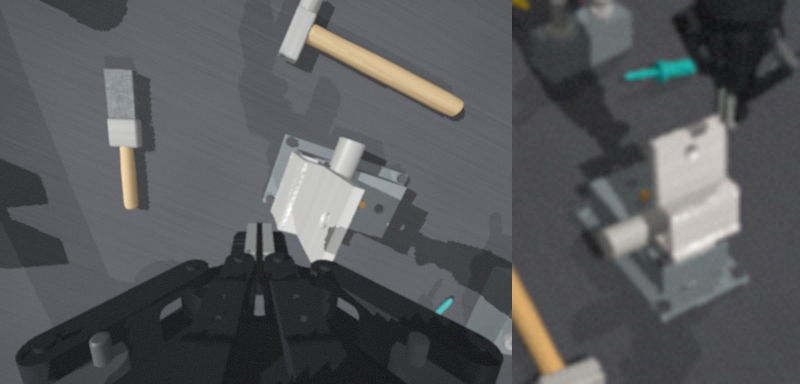

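The wrist view shows the lid's outer face at (320,200), the base hole at (378,209) and the closed fingers at (258,238), behind the lid. The turquoise look-alike has toppled near the rack. No contact came from the arm, since the tips passed 0.2 m above it. Now I fold the lid with closed fingertips along an arc.

```bash
python3 -m jog '[[0.04,0,0,0],[0.077,0,0,0],[0.077,0.025,0.008,0],[0.077,0.0495,0.016,0],[0.081,0.068,0.022,0],[0.088,0.085,0.0275,0],[0.0975,0.101,0.033,0],[0.109,0.116,0.0375,0],[0.123,0.129,0.0416,0],[0.139,0.1395,0.045,0]]'; python3 -m jog '[[0.009,0.004,0.001,0],[0.0175,0.008,0.003,0],[0.027,0.011,0.004,0],[0.036,0.014,0.0045,0],[0.042,0.015,0.005,0],[0.048,0.0165,0.005,0],[0.053,0.017,0.0055,0],[0.056,0.017,0.0055,0],[0.058,0.017,0.0055,0],[0.058,0.017,0.0055,0]]'
python3 - <<'E'
from h import *
s=r.get_state();print(s['clock'],s['eef_pos'],s['wrist_force'])
c=cam('side');a=cam('scene');cv2.imwrite('pics/f2.png',cv2.hconcat([cv2.resize(a['pixels'][110:254,220:340],(320,384)),cv2.resize(c['pixels'][130:274,220:328],(288,384))]))
E
```

```text
clock: 4.75
eef_pos: [0.6088, 0.0748, 0.2949]
ee_rot: [0.141, 0.694, 0.14, -0.692]
wrist_force: [0.9, -0.0, 3.1]
finger_gap: -0.0
clock: 5.75
eef_pos: [0.6097, 0.0585, 0.2381]
ee_rot: [-0.141, -0.693, -0.14, 0.693]
wrist_force: [-0.6, -1.6, 4.0]
finger_gap: 0.0001
5.75 [0.6097 0.0585 0.2381] [-0.5726 -1.5642  3.9964]
```

View pics/f2.png

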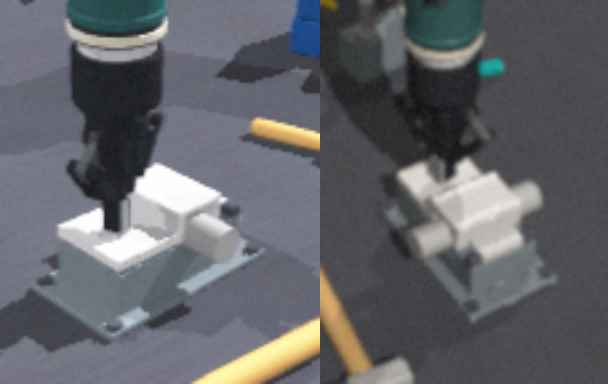

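The lid is down, shown in both crops: the tip at about (118,225) presses the flat plate. Lift, step back and measure the lid hole from close by.

```bash
python3 -m jog '[[-0.04,0,0,0],[-0.08,0,0,0],[-0.12,0,0.03,0],[-0.16,0,0.07,0],[-0.17,0,0.10,0],[-0.17,0,0.10,0],[-0.17,0,0.10,0]]' 0.05
python3 - <<'E'
from h import *
s=r.get_state();print(s['clock'],s['eef_pos'],s['wrist_force'])
for n in ['wrist','scene','side']:
    w=cam(n);cv2.imwrite(f'pics/{n}3.png',w['pixels'])
    for t in ['lid_hole','jig_hole','jig_hinge','jig']:
        for d in r.landmark_of(n,t)[:2]: print(n,t,d['score'],d['location'],world(w,d['location']),'z60',onz(w,d['location'],.064))
    if n!='side':
        L=r.trace(n,'lid');m=L[0]['pixels'] if L else np.zeros((384,512),bool)
        v,u=np.nonzero(m&(w['depth']>0));P=np.array([world(w,(a,b),w['depth'][b,a]) for a,b in zip(u,v)])
        S=(P[:,:2]-[.600,.1727])@[.09,-.995];Q=P[(S>.085)&(S<.14)&(P[:,2]>.055)&(P[:,2]<.085)]
        for _ in range(6):
            mm=Q.mean(0);nn=np.linalg.svd(Q-mm)[2][2];e=abs((Q-mm)@nn);Q=Q[e<max(2*np.median(e),.001)]
        nn*=np.sign(nn[2]);print(n,'plate',mm,nn,'tilt',np.arccos(nn[2]),len(Q),cv2.minAreaRect((Q[:,:2]*1000).astype(np.float32)))
E
```

```text
clock: 6.55
eef_pos: [0.5174, 0.0196, 0.4081]
ee_rot: [0.14, 0.694, 0.14, -0.693]
wrist_force: [0.8, 0.5, -0.5]
finger_gap: 0.0501
6.55 [0.5174 0.0196 0.4081] [ 0.7848  0.4665 -0.4834]
wrist lid_hole 0.74 [270.1, 93.4] [0.6117 0.0429 0.0086] z60 [0.6071 0.0434 0.064 ]
wrist jig_hole 0.67 [268.3, 94.2] [0.6098 0.0447 0.0087] z60 [0.6055 0.0449 0.064 ]
wrist jig_hinge 0.66 [161.9, 55.5] [0.5975 0.1672 0.0605] z60 [0.5973 0.1659 0.064 ]
wrist jig 0.8 [226.9, 80.6] [0.6006 0.0918 0.0681] z60 [0.6008 0.0924 0.064 ]
wrist jig 0.58 [265.9, 91.4] [0.6118 0.0489 0.0084] z60 [0.6072 0.0485 0.064 ]
wrist plate [0.61   0.061  0.0713] [-0.0129  0.1024  0.9947] tilt 0.1033774350566104 3125 ((608.9509887695312, 60.4741325378418), (79.4329605102539, 54.99375534057617), 5.1331610679626465)
scene lid_hole 0.74 [261.3, 196.5] [0.6109 0.0534 0.0651] z60 [0.6094 0.0545 0.064 ]
scene jig_hole 0.92 [262.5, 198.6] [0.6306 0.0416 0.0735] z60 [0.6185 0.051  0.064 ]
scene jig_hinge 0.69 [293.8, 183.1] [0.6362 0.132  0.0849] z60 [0.6094 0.1569 0.064 ]
scene jig 0.94 [277.5, 212.9] [0.6495 0.0715 0.0315] z60 [0.686  0.0404 0.064 ]
scene plate [0.6103 0.0602 0.0707] [0.0011 0.0997 0.995 ] tilt 0.0999028101971892 260 ((611.1766967773438, 60.62720489501953), (80.9684066772461, 53.91148376464844), 4.368575096130371)
side lid_hole 0.61 [265.0, 193.8] [0.6053 0.0467 0.0618] z60 [0.6064 0.0489 0.064 ]
side jig_hole 0.87 [266.0, 196.9] [0.6126 0.068  0.0695] z60 [0.6099 0.0625 0.064 ]
side jig_hinge 0.96 [285.4, 225.3] [0.609  0.1807 0.0536] z60 [0.614  0.1894 0.064 ]
side jig_hinge 0.28 [220.9, 248.7] [0.7903 0.1495 0.0168] z60 [0.8028 0.1892 0.064 ]
```

View pics/wrist3.png

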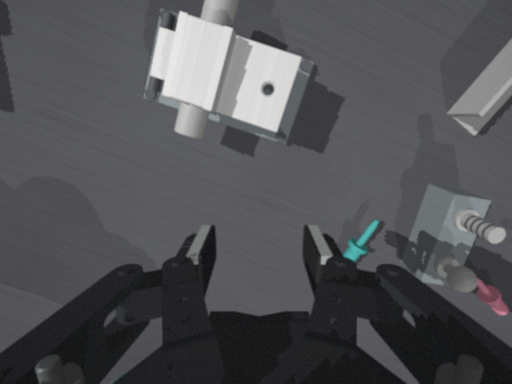

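The wrist view shows the lid hole at (267,89), lid tilt about 0.10, which matches the ajar range. The pin knob top is at (496,235), the ball at (461,280), and the toppled turquoise pin at (362,242), clear of the rack. Go over to the rack and measure.

```bash
python3 -m jog '[[0,0.04,0.024,0],[0,0.08,0.048,0],[0,0.12,0.072,0],[0,0.16,0.096,0],[0,0.2,0.12,0],[0,0.24,0.144,0],[0,0.266,0.16,0],[0,0.266,0.16,0],[0,0.266,0.16,0]]'
python3 - <<'E'
from h import *
s=r.get_state();print(s['clock'],s['eef_pos'],s['qpos']);print(Rt())
for n in ['wrist','scene','side']:
    w=cam(n);cv2.imwrite(f'pics/{n}4.png',w['pixels'])
    for t in ['pin_grip','ballpin_center','rack']:
        for d in r.landmark_of(n,t)[:4]: print(n,t,round(d['score'],2),d['location'],world(w,d['location']),'z83',onz(w,d['location'],.083))
E
```

```text
clock: 8.3
eef_pos: [0.4736, -0.2882, 0.4075]
ee_rot: [-0.139, -0.693, -0.14, 0.693]
wrist_force: [-0.1, 0.6, 0.1]
finger_gap: 0.0499
8.3 [ 0.4736 -0.2882  0.4075] [-0.6715  0.291   1.6056  0.0005  1.2456  0.5012]
[[-0.0002  0.3875 -0.9219]
 [ 0.0008 -0.9219 -0.3875]
 [-1.     -0.0008 -0.0001]]
wrist pin_grip 0.89 [342.9, 207.3] [ 0.4669 -0.4199  0.0224] z83 [ 0.479  -0.3928  0.083 ]
wrist pin_grip 0.8 [261.8, 83.1] [ 0.5648 -0.2531  0.1047] z83 [ 0.567  -0.2524  0.083 ]
wrist pin_grip 0.75 [392.1, 139.3] [ 0.5761 -0.4347  0.024 ] z83 [ 0.5697 -0.4058  0.083 ]
wrist pin_grip 0.71 [167.5, 154.4] [ 0.442  -0.1687  0.0204] z83 [ 0.4588 -0.185   0.083 ]
wrist ballpin_center 0.82 [250.2, 151.5] [ 0.4997 -0.2677  0.1015] z83 [ 0.4972 -0.2682  0.083 ]
wrist rack 0.65 [255.6, 118.5] [ 0.5314 -0.26    0.0547] z83 [ 0.5319 -0.2601  0.083 ]
scene pin_grip 0.78 [151.2, 219.3] [ 0.4705 -0.167   0.0179] z83 [ 0.5633 -0.1995  0.083 ]
scene pin_grip 0.65 [37.2, 302.1] [ 0.586  -0.439   0.0177] z83 [ 0.6653 -0.4392  0.083 ]
scene pin_grip 0.57 [32.7, 267.7] [ 0.4697 -0.424   0.0095] z83 [ 0.5729 -0.4
[... 215 characters left out ...]
[126.4, 258.0] [ 0.5861 -0.2712  0.0318] z83 [ 0.6499 -0.2874  0.083 ]
side pin_grip 0.7 [282.2, 158.1] [ 0.4381 -0.1552  0.0023] z83 [ 0.4907 -0.0611  0.083 ]
side pin_grip 0.67 [216.5, 127.2] [ 0.5802 -0.4162  0.0198] z83 [ 0.6121 -0.3223  0.083 ]
side pin_grip 0.61 [245.3, 121.1] [ 0.4682 -0.3999  0.0245] z83 [ 0.5053 -0.3137  0.083 ]
side pin_grip 0.45 [235.5, 137.4] [ 0.5738 -0.2444  0.076 ] z83 [ 0.5776 -0.2347  0.083 ]
side ballpin_center 0.67 [351.2, 290.7] [0.5534 0.4202 0.0189] z83 [0.5876 0.4546 0.083 ]
side ballpin_center 0.4 [251.6, 127.5] [ 0.507  -0.2564  0.0897] z83 [ 0.5028 -0.2659  0.083 ]
side rack 0.84 [247.6, 150.8] [ 0.5366 -0.23    0.017 ] z83 [ 0.573  -0.1462  0.083 ]
```

View pics/wrist4.png

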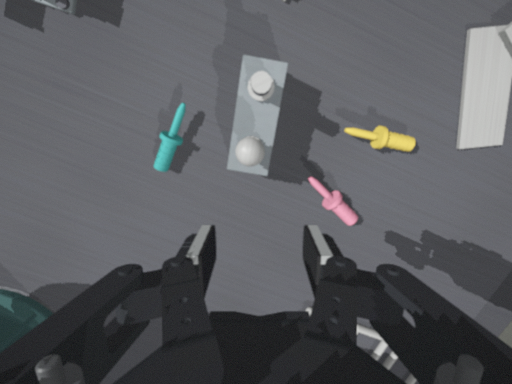

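The wrist view shows the grey knob top at (262,82), the ball at (250,151), and all coloured look-alikes lying clear. The pin axis is about (0.565,-0.2525) with its top at z 0.105, as expected. Go down and grip.

```bash
python3 -m jog '[[0,0.001,-0.05,0],[0,0.0025,-0.098,0],[0.03,0.0025,-0.098,0],[0.07,0.0025,-0.098,0],[0.1,0.0025,-0.098,0],[0.13,0.0025,-0.098,0],[0.15,0.0025,-0.098,0],[0.166,0.0025,-0.098,0],[0.166,0.0025,-0.098,0],[0.166,0.0025,-0.098,0]]'; python3 -m jog '[[0,0,0,0],[0,0,0,0],[0,0,0,0],[0,0,0,0],[0,0,0,0],[0,0,0,0],[0,0,0,0],[0,0,0,0]]' 0
python3 - <<'E'
from h import *
s=r.get_state();print(s['clock'],s['eef_pos'],s['wrist_force'],s['finger_gap'])
E
```

```text
clock: 9.9
eef_pos: [0.5652, -0.252, 0.2418]
ee_rot: [-0.14, -0.693, -0.141, 0.693]
wrist_force: [-0.4, 0.0, 0.5]
finger_gap: 0.0501
clock: 10.7
eef_pos: [0.5656, -0.2521, 0.2431]
ee_rot: [0.141, 0.694, 0.14, -0.692]
wrist_force: [0.1, 0.7, 6.4]
finger_gap: 0.019
10.7 [ 0.5656 -0.2521  0.2431] [0.1338 0.7024 6.4148] 0.01895227281174036
```

```bash
python3 -m jog '[[-0.02,0,0,0],[-0.04,0,0,0],[-0.07,0,0,0],[-0.11,0,0,0],[-0.14,0,0,0],[-0.16,0,0,0],[-0.16,0,0,0]]'; python3 -m jog '[[0,-0.04,-0.009,0],[0,-0.08,-0.018,0],[0,-0.12,-0.027,0],[0,-0.16,-0.036,0],[0,-0.2,-0.045,0],[0,-0.24,-0.054,0],[0,-0.258,-0.057,0],[0,-0.258,-0.057,0],[0,-0.258,-0.057,0]]'
python3 - <<'E'
from h import *
import pickle
s=r.get_state();print(s['clock'],s['eef_pos'],s['wrist_force'],s['finger_gap']);print(Rt())
g=np.array(s['eef_pos'])+.155*Rt()[:,0];print('grasp',g)
for n in ['wrist','scene','side']:
    w=cam(n);cv2.imwrite(f'pics/{n}5.png',w['pixels']);pickle.dump(w,open(f'{n}5.pkl','wb'))
    if n=='wrist':print('pred tip px',proj(w,g-[0,0,.074]),'grip',proj(w,g),'hole',proj(w,[.609,.047,.0725]))
    for t in ['pin_grip','pin_tip','lid_hole','jig_hole']:
        for d in r.landmark_of(n,t)[:2]: print(n,t,round(d['score'],2),d['location'],world(w,d['location']),'z72',onz(w,d['location'],.0725))
E
```

```text
clock: 11.4
eef_pos: [0.5659, -0.2523, 0.4053]
ee_rot: [0.142, 0.695, 0.139, -0.691]
wrist_force: [0.4, -0.5, -1.3]
finger_gap: 0.0183
clock: 12.3
eef_pos: [0.5168, 0.0081, 0.4007]
ee_rot: [-0.141, -0.692, -0.141, 0.693]
wrist_force: [0.1, 1.0, -0.3]
finger_gap: 0.0183
12.3 [0.5168 0.0081 0.4007] [ 0.1248  0.9937 -0.2595] 0.01826293379671799
[[-0.0015  0.3904 -0.9206]
 [-0.0003 -0.9206 -0.3904]
 [-1.     -0.0003  0.0015]]
grasp [0.5166 0.008  0.2457]
pred tip px [258.4052 205.3128] grip [258.1827 252.4556] hole [258.7481  82.9013]
wrist pin_grip 0.96 [494.9, 300.6] [ 0.4698 -0.4045  0.0296] z72 [ 0.4838 -0.349   0.0725]
wrist pin_grip 0.93 [341.4, 255.9] [ 0.4426 -0.156   0.0197] z72 [ 0.4634 -0.1272  0.0725]
wrist pin_tip 0.89 [373.4, 218.9] [ 0.5106 -0.1755  0.0107] z72 [ 0.5226 -0.1393  0.0725]
wrist pin_tip 0.8 [260.6, 205.8] [0.5309 0.0126 0.2153] z72 [ 0.485  -0.008   0.0725]
wrist lid_hole 0.73 [258.0, 84.5] [0.613  0.0498 0.0084] z72 [0.6073 0.0471 0.0725]
wrist jig_hole 0.84 [257.4, 82.8] [0.6134 0.0507 0.0212] z72 [0.6085 0.0483 0.0725]
scene pin_grip 0.95 [32.0, 264.8] [ 0
[... 308 characters left out ...]
87  0.0725]
scene lid_hole 0.61 [260.4, 195.8] [0.6077 0.0532 0.0656] z72 [0.6166 0.0463 0.0725]
scene jig_hole 0.58 [257.7, 201.2] [0.6301 0.0281 0.0716] z72 [0.6313 0.0272 0.0725]
side pin_grip 0.56 [286.9, 129.8] [0.5228 0.0179 0.2448] z72 [ 0.3912 -0.2119  0.0725]
side pin_grip 0.47 [248.0, 120.6] [ 0.4568 -0.4001  0.0235] z72 [ 0.4885 -0.3279  0.0725]
side pin_tip 0.6 [287.9, 147.4] [0.5145 0.0132 0.1794] z72 [ 0.439  -0.1171  0.0725]
side pin_tip 0.59 [245.9, 127.9] [ 0.4812 -0.3664  0.0171] z72 [ 0.5152 -0.2874  0.0725]
side lid_hole 0.72 [267.2, 191.9] [0.6003 0.0511 0.0708] z72 [0.6012 0.0528 0.0725]
side jig_hole 0.91 [262.9, 200.7] [0.6286 0.0799 0.0709] z72 [0.6293 0.0815 0.0725]
```

View pics/wrist5.png

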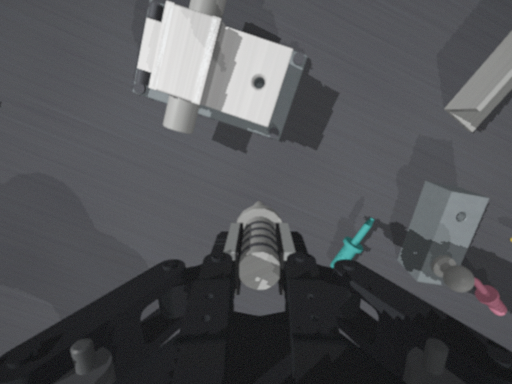

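The pin is held upright with its tip at (259,204). The lid hole is at (258.5,82), about (0.609,0.048). The prediction and detection of the tip agree within 1 px. Hover just above the hole and look closely.

```bash
python3 - <<'E'
from h import *
import pickle
w=pickle.load(open('wrist5.pkl','rb'));g=cv2.cvtColor(w['pixels'],6)
sub=g[70:96,246:272];m=(sub<90).astype(np.uint8);n,l,st,ce=cv2.connectedComponentsWithStats(m)
for i in range(1,n): print(st[i],ce[i]+[246,70],onz(w,ce[i]+[246,70],.0725))
t=np.array([.5166,.008]);R=Rt()
for i in range(1,n):
    if st[i][4]>25:
        d=onz(w,ce[i]+[246,70],.0725)[:2]-t;print('move tool y,z',d@R[:2,1],d@R[:2,2])
E
python3 -m jog '[[0,0,-0.04,0],[0,0,-0.08,0],[0.02,0,-0.1,0],[0.05,0,-0.1,0],[0.07,0,-0.1,0],[0.082,0,-0.1,0],[0.082,0,-0.1,0],[0.082,0,-0.1,0]]'
python3 - <<'E'
from h import *
import pickle
s=r.get_state();print(s['clock'],s['eef_pos'],s['wrist_force'],s['finger_gap'])
R=Rt();g=np.array(s['eef_pos'])+.155*R[:,0]
ims=[]
for n in ['wrist','scene','side']:
    w=cam(n);pickle.dump(w,open(f'{n}6.pkl','wb'));p=proj(w,g-[0,0,.074]);q=proj(w,[.609,.048,.0725]);print(n,p,q)
    u,v=map(int,p);h=50 if n=='wrist' else 28
    ims.append(cv2.resize(w['pixels'][v-h:v+h,u-h:u+h],(260,260),interpolation=2))
cv2.imwrite('pics/six.png',cv2.hconcat(ims))
E
```

```text
[ 8  8 10 10 76] [258.6974  82.2632] [0.6096 0.0473 0.0725]
move tool y,z -1.7016981945407053e-05 -0.10091616590290851
clock: 13.85
eef_pos: [0.6096, 0.0468, 0.3203]
ee_rot: [0.14, 0.693, 0.14, -0.693]
wrist_force: [0.8, -0.1, -0.6]
finger_gap: 0.0186
13.85 [0.6096 0.0468 0.3203] [ 0.836  -0.1439 -0.5734] 0.018574856824320522
wrist [258.293  205.5399] [256.7791 198.4833]
scene [258.7157 187.5712] [258.9855 194.2349]
side [263.678  186.6965] [264.0797 191.715 ]
```

View pics/six.png

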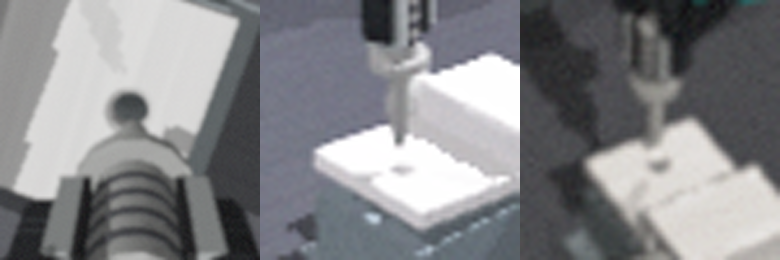

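Run:
```python
from h import *
import pickle
w=pickle.load(open('wrist6.pkl','rb'));g=cv2.cvtColor(w['pixels'],6)
sub=g[185:206,245:270];print(sub[:, ::1].tolist() if 0 else '')
m=(sub<110).astype(np.uint8);n,l,st,ce=cv2.connectedComponentsWithStats(m)
for i in range(1,n):
    if st[i][4]>15: print(st[i],ce[i]+[245,185],onz(w,ce[i]+[245,185],.0725))
for z in (.086,.091): print(proj(w,[.6096,.0468,z]))
s=r.get_state();print(s['clock'],s['eef_pos'])
```

```text
[  7   6  12  15 119] [257.6807 196.6303] [0.6108 0.0479 0.0725]
[258.3249 203.4799]
[258.3167 205.5255]
14.0 [0.6099 0.0468 0.3212]
```

```bash
python3 -m jog '[[0.005,0,-0.001,0],[0.01,0,-0.001,0],[0.015,0,-0.001,0],[0.02,0,-0.001,0],[0.024,0,-0.001,0],[0.028,0,-0.001,0],[0.028,0,-0.001,0]]'; python3 -m jog '[[0.004,0,0,0],[0.008,0,0,0],[0.012,0,0,0],[0.016,0,0,0],[0.016,0,0,0]]'
```

```text
clock: 14.7
eef_pos: [0.6099, 0.0473, 0.2909]
ee_rot: [-0.14, -0.693, -0.141, 0.693]
wrist_force: [0.2, -0.4, -1.6]
finger_gap: 0.0185
clock: 15.2
eef_pos: [0.6099, 0.0473, 0.275]
ee_rot: [-0.14, -0.693, -0.141, 0.693]
wrist_force: [-0.2, -0.3, -1.0]
finger_gap: 0.0184
```

No resistance; the tip is already entering the base hole. Keep pushing.

```bash
python3 -m jog '[[0.004,0,0,0],[0.008,0,0,0],[0.012,0,0,0],[0.015,0,0,0],[0.015,0,0,0]]'; python3 -m jog '[[0.003,0,0,0],[0.006,0,0,0],[0.009,0,0,0],[0.011,0,0,0],[0.011,0,0,0],[0.011,0,0,0]]'
```

```text
clock: 15.7
eef_pos: [0.6102, 0.0472, 0.2605]
ee_rot: [-0.14, -0.693, -0.14, 0.693]
wrist_force: [-0.1, -0.1, -0.7]
finger_gap: 0.0183
clock: 16.3
eef_pos: [0.6104, 0.0468, 0.2502]
ee_rot: [0.141, 0.693, 0.14, -0.693]
wrist_force: [-0.8, -3.5, 5.6]
finger_gap: 0.0182
```

```bash
python3 -m jog '[[0.001,0,0,0],[0.002,0,0,0],[0.002,0,0,0],[0.002,0,0,0]]'; python3 -m jog '[[0.001,0,0,0],[0.002,0,0,0],[0.002,0,0,0],[0.002,0,0,0]]'
```

```text
clock: 16.7
eef_pos: [0.6104, 0.0467, 0.2485]
ee_rot: [0.141, 0.693, 0.14, -0.693]
wrist_force: [-3.0, -4.2, 9.0]
finger_gap: 0.0187
clock: 17.1
eef_pos: [0.6104, 0.0467, 0.2479]
ee_rot: [0.141, 0.693, 0.14, -0.693]
wrist_force: [-5.3, -5.1, 20.1]
finger_gap: 0.0188
```

```bash
python3 -m jog '[[0.001,0,0,0],[0.002,0,0,0],[0.002,0,0,0],[0.002,0,0,0]]'
python3 - <<'E'
from h import *
s=r.get_state();print(s['clock'],s['eef_pos'],s['wrist_force'],s['finger_gap'])
ims=[]
for n in ['scene','side']:
    w=cam(n);u,v=map(int,proj(w,[.61,.06,.08]));ims.append(cv2.resize(w['pixels'][v-35:v+35,u-40:u+40],(400,350),interpolation=2))
    L=r.trace(n,'lid')
    m=L[0]['pixels'];v,u=np.nonzero(m&(w['depth']>0));P=np.array([world(w,(a,b),w['depth'][b,a]) for a,b in zip(u,v)])
    S=(P[:,:2]-[.600,.1727])@[.09,-.995]
    for a,b,lo,hi in ((.083,.145,.05,.075),(.027,.073,.072,.1)):
        Q=P[(S>a)&(S<b)&(P[:,2]>lo)&(P[:,2]<hi)]
        if len(Q)<30: continue
        for _ in range(6):
            mm=Q.mean(0);nn=np.linalg.svd(Q-mm)[2][2];e=abs((Q-mm)@nn);Q=Q[e<max(2*np.median(e),.001)]
        nn*=np.sign(nn[2]);print(n,mm,nn,'tilt',-nn[:2]@[.09,-.995],len(Q))
cv2.imwrite('pics/seven.png',cv2.hconcat(ims))
E
```

```text
clock: 17.5
eef_pos: [0.6103, 0.0467, 0.2476]
ee_rot: [0.141, 0.694, 0.14, -0.692]
wrist_force: [-9.4, -5.0, 33.5]
finger_gap: 0.0189
17.5 [0.6103 0.0467 0.2476] [-9.39   -5.0336 33.4826] 0.018891137760097466
scene [0.6236 0.0589 0.059 ] [ 0.003  -0.0054  1.    ] tilt -0.00562558993073592 214
scene [0.608  0.1224 0.0811] [ 0.0052 -0.005   1.    ] tilt -0.005429533118233868 225
side [0.6146 0.0578 0.0589] [ 0.004  -0.0145  0.9999] tilt -0.014745627160529125 131
side [0.6035 0.1244 0.0811] [-0.0075 -0.0103  0.9999] tilt -0.009543499838447933 203
```

View pics/seven.png

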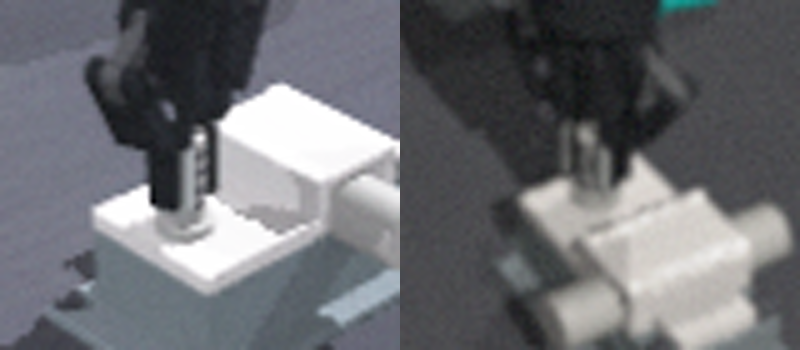

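The lid is level (plate top z 0.059), the collar sits on the lid in both crops, and the push is steady at about 33 N. Handing in.

Run:
```python
from h import *
print(r.close_job());s=r.get_state();print(s['clock'],s['eef_pos'],s['wrist_force'],s['finger_gap'])
```

```text
the job is handed in; nothing more can be done
None
the job is handed in; nothing more can be done
```

I folded the lid down with closed fingertips, took the grey straight-knob pin from the rack and pushed it through the lid into the base hole. I handed the job in at about 17.6 s, still gripping the pin and pressing the jig shut; no verdict was reported.

**Last checks, just before hand-in:**
- **Lid:** its plane measured 0.005–0.015 rad off level in the scene and side cameras, inside the 0.03 limit, with its top at z 0.059 m.
- **Pin depth:** the collar sat on the lid in both pictures. By arithmetic from the grasp height (not measured directly), the tip is about 36 mm down the hole.
- **Grip and push:** finger opening was 18.9 mm on the knob. The wrist force was about 33 N vertical, with about 10 N sideways.

**What didn't go as expected:**
- **Look-alikes:** the turquoise, pink and yellow pins, which had been standing loose, were seen toppled during the run. The turquoise one was already down after the first approach, when the fingertips had passed about 0.2 m above it. I touched none of them.
- **Bystanders:** I kept clear of the ball-headed pin, hammer, brush and angle iron, but did not re-measure their positions at the end.
- **Detectors:** the networks gave several false hits for the pin and jig holes, so I used my own depth and pixel geometry instead.

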